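# Stack the keyed slide tray

### The job

Pick up the slide tray that has its notch in a short end and stack it squarely on the base tray, notch over the upright key, so that it sits fully down and flat with the outlines matching. Keep it level on the way so the slides stay put, and leave the tray with the notch in its long side where it is.

Things in the scene. Friction and masses are not known exactly. Their poses are not given: they have to be found in the camera images.
- notch_tray_grip (a point): Loose aluminium slide tray, 120 x 90 mm (x, y), walls 16 high, flat underside, 0.3 kg, with an upright handle plate in its middle: 50 long (x), 14 thick (y), top 60 above the underside. Notch in the middle of its +x short end, 38 wide, 29 deep, open to the end and through the floor. Point: in the handle, on the tray's centre line, 45 above the underside; z up. Starts on the bench.
- base_tray: Base tray, aluminium, no handle, fixed to the bench, 120 x 90 mm (x, y), rim 24 high, two cross walls up to the rim. Key: upright post 12 x 16 (x, y), centred 48 from the middle towards the +x short end, top 44 above the underside. Origin: centre of the underside; z up. The stacked tray's underside rests on the rim, outline over outline, its +x the same way.
- side_tray_grip (a point): The look-alike, to be left alone: a loose aluminium tray of the same size and handle, 120 x 90 mm (x, y), but its notch (38 wide, 29 deep) is in the middle of its +y long side, so it does not fit the key. Point: in the handle, on the tray's centre line, 45 mm above the underside; z up. Starts on the bench.
Not all that is in view belongs to the job. What is shaped like the part that bears notch_tray_grip but orange is not meant.

How it is judged:
By the outcome, as a careful person would: the job done as asked, in the order asked, and still so for the second after the job is handed in, with the robot touching nothing.
It also fails if it takes over 43 s, if anything falls off the work surface, if the arm or the gripper's body presses on something with over 40 N, if the wrist force passes 120 N, or if a joint passes its speed limit or range.

### The arm

A 6-joint arm with a two-finger parallel gripper is mounted at the origin on the work surface. World frame = base frame: x ahead of the robot, y to its left, z up, the work surface at z = 0. Lengths are in mm, angles in degrees, forces in N, time in s.
With the tool pointing down it reaches from about 350 to 950 mm from the base axis. Payload 17.4 kg.
Tool frame: the origin (TCP) lies on the mounting face of the last link; the fingertips stand 186 mm ahead of it and the grasp point (between the pads) lies 167 mm ahead of it; y points along the fingers, x is the direction in which the jaws open and shut, and the axes are right-handed (so a half turn about y gives the same grasp; the last joint's range is limited). The gripper opens to 93 mm and grips with 3 to 60 N. Pads are 15 mm wide; open, the fingers measure 128 mm over their backs; the gripper's body (75 mm by 188 mm) begins 65 mm behind the grasp point.
Start: joints at [-69.488, 6.646, 82.598, -0, 90.757, -2.166], TCP at [260.236, -622.825, 404.746] pointing down, gripper open.
Joint ranges: [-162.19, 162.19], [-47.58, 125.68], [4.15, 143.07], [-65.23, 245.23], [0.69, 171.88], [-170.13, 170.13]. Speed limits (degrees/s): [108.29, 108.29, 127.2, 180, 180, 180].

### API

Orientations are given as a 3x3 rotation matrix whose columns are the frame's x, y, z axes.
In Python, from station import env gives the robot as it stands. The module is installed in compiled form; this text tells all that it offers. Calls block until the motion is done:
- env.move_pose(position, orientation): joint-space move of the TCP to a pose.
- env.line_to(position, attitude=None, rate=150, max_force=None): straight line of the TCP; attitude=None keeps the orientation; rate is the mean speed in mm/s. With max_force (N) it stops when the force on the tool has changed by that much, and returns True; else False.
- env.movej(angles): joint-space move.
- env.grip(opening, force=None): finger opening in mm; force is the grip in N (None keeps the last); returns when the fingers have stopped.
- env.wait(seconds).
- env.inverse_kinematics(position, orientation): joint angles nearest the present ones, or None.
- env.state(): the state.
- env.read_camera(name): name is "side" or "top"; returns a dict with "frame" (400x640x3 uint8, blue, green, red), "fx", "fy", "cx", "cy" (pixels), "position" and "attitude" of the camera in the world. Camera axes: x right, y down, z forward; pixel columns grow to the right and rows downward; lengths in mm; the calibration is good to about 2 mm. A picture is of the moment at which its call begins. There is no depth.
A pose or a line that the arm cannot do raises env.Unreachable and nothing moves.
- env.job_done(): hands the job in, once; it reports no verdict.
Trained networks look in a picture, given as the dict that the camera call returned (one of the last four; its "shot" number tells which), for a name from the list of things; names that differ only in an ending like _2 or _b are one class to them, and where a whole thing is asked for, a point or a joint stands for the part that bears it (a point fixed in the world has none). Each returns a list of dicts, best first, with "score" (0 to 1); they miss things now and then, are a little off and sometimes report something else, mostly with a low value. They report only what shows in the picture. A call takes as long as a camera call. They do not tell look-alikes from the thing itself.
- env.trace(query, picture): "mask" (400x640 bool, what is visible of it) and "xy" ([column, row] in pixels, amid what is visible of it).
The state is a dict: "time_s": time; "q": joint angles; "joint_velocities": joint speeds; "joint_torque": joint torques, N m; "tool_pos": TCP position; "orientation": TCP orientation; "wrist_force": force on the tool from outside, world axes, zero at the start; "wrist_torque": the same for the moment, N m; "grip_width": finger opening in mm.
Only numpy, scipy, OpenCV 4.12 (cv2) and the standard library are available. Lean on these libraries where they do the work, as an engineer would, in place of code of your own. Each camera call takes 0.05 s, during which the arm holds its last target. There are 200 camera calls.

## Working session

There is one attempt and no reset: what is moved stays moved. The work goes in short steps, each a Python script; the robot and the scene stay as the last script left them, time stands still between calls to the robot, and variables do not carry over. Pictures are saved under pics/ and viewed, about 8 in all and at most 12, crops included, and the job is handed in when it is done.

```bash
mkdir -p pics; python3 - <<'E'
from station import env
import cv2,pickle,numpy as np
for n in("top","side"):
    p=env.read_camera(n); cv2.imwrite(f"pics/{n}0.png",p["frame"]); pickle.dump(p,open(n+"0.pkl","wb"))
    print(n,{k:(np.round(v,3).tolist() if k!="frame" else 0) for k,v in p.items()})
    for q in("notch_tray_grip","base_tray","side_tray_grip"):
        print(q,[(round(d["score"],2),np.round(d["xy"]).tolist(),int(d["mask"].sum())) for d in env.trace(q,p)])
print(env.state()["time_s"])
E
```

```text
top {'frame': 0, 'fx': 466.763, 'fy': 466.763, 'cx': 316.818, 'cy': 200.119, 'position': [340.764, 18.985, 1075.249], 'attitude': [[0.022, -0.99, 0.138], [-0.999, -0.027, -0.029], [0.033, -0.137, -0.99]], 'shot': 1}
notch_tray_grip [(0.98, [207.0, 289.0], 2092), (0.88, [313.0, 155.0], 1869)]
base_tray [(0.97, [179.0, 200.0], 2246)]
side_tray_grip [(0.81, [454.0, 216.0], 1966)]
side {'frame': 0, 'fx': 410.257, 'fy': 410.257, 'cx': 321.301, 'cy': 204.995, 'position': [-3.541, 534.642, 665.54], 'attitude': [[-0.729, -0.461, 0.507], [-0.685, 0.473, -0.555], [0.016, -0.751, -0.66]], 'shot': 2}
notch_tray_grip [(0.73, [287.0, 186.0], 1342), (0.69, [315.0, 325.0], 2890)]
base_tray [(0.97, [220.0, 286.0], 2772)]
side_tray_grip [(0.92, [406.0, 154.0], 907)]
0.4
```

View pics/top0.png

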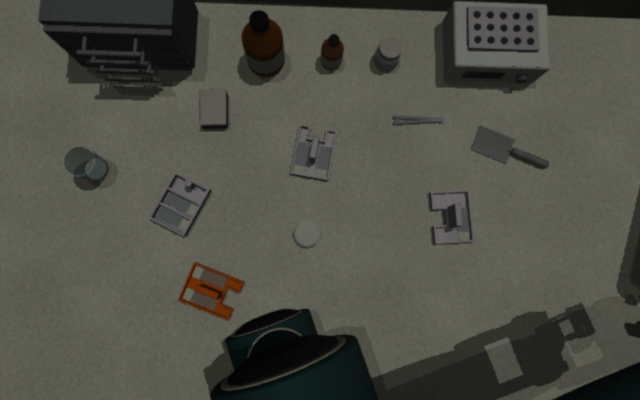

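View pics/side0.png

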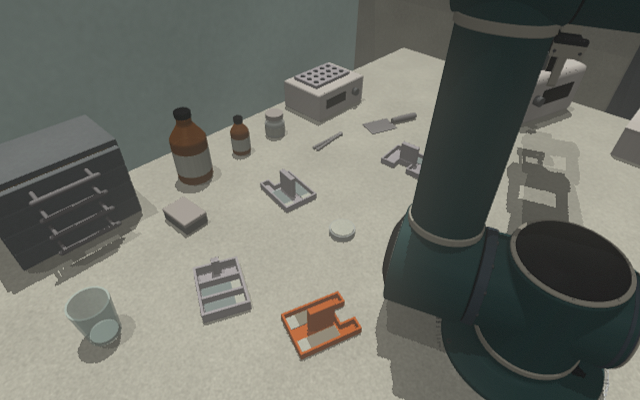

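The tray candidates in the top view are the grey tray at (313,155), with its notch in the end that faces up in the image, the orange one at (207,289), which is excluded by colour, and the grey one at (454,216), whose notch seems to be in the long left side. The base is at (180,205), with its key at (190,185). I choose (313,155) and will check it in a crop while fitting poses.

```bash
cat > h.py <<'E'
import numpy as np,cv2
from scipy.optimize import minimize
H=[(-25,25,-7,7,0,60)]
MODELS={"notch_tray_grip":[(-60,31,-45,45,0,16),(31,60,19,45,0,16),(31,60,-45,-19,0,16)]+H,
 "side_tray_grip":[(-60,60,-45,16,0,16),(-60,-19,16,45,0,16),(19,60,16,45,0,16)]+H,
 "base_tray":[(-60,60,-45,45,0,24),(42,54,-8,8,0,44)]}
def proj(p,X):
    c=(np.asarray(X,float)-p["position"])@np.asarray(p["attitude"])
    return np.c_[p["fx"]*c[:,0]/c[:,2]+p["cx"],p["fy"]*c[:,1]/c[:,2]+p["cy"]]
def Rz(a): c,s=np.cos(a),np.sin(a); return np.array([[c,-s,0],[s,c,0],[0,0,1.]])
def ray(p,uv,z):
    d=np.asarray(p["attitude"])@[(uv[0]-p["cx"])/p["fx"],(uv[1]-p["cy"])/p["fy"],1]
    o=np.asarray(p["position"]); return o+d*(z-o[2])/d[2]
S=4
def render(p,name,pose,z0=0):
    m=np.zeros((400*S,640*S),np.uint8)
    for b in MODELS[name]:
        X=np.array([[x,y,z] for x in b[:2] for y in b[2:4] for z in b[4:]],float)
        P=proj(p,X@Rz(pose[2]).T+[pose[0],pose[1],z0])
        cv2.fillConvexPoly(m,cv2.convexHull(np.round(P*S+(S-1)/2).astype(np.int32)),255)
    return cv2.resize(m,(640,400),interpolation=cv2.INTER_AREA)/255.
def fit(obs,name,z0=0,angs=None):
    """obs: list of (picture, mask)"""
    f=lambda v:sum(np.abs(render(p,name,v,z0)-m).sum()/m.sum() for p,m in obs)
    p,m=obs[0]; ys,xs=np.nonzero(m); c=ray(p,(xs.mean(),ys.mean()),z0+15)
    s=sorted((f([c[0],c[1],a]),a) for a in np.radians(angs if angs is not None else np.arange(-180,180,15)))
    best=None
    for _,a in s[:3]:
        r=minimize(f,[c[0],c[1],a],method="Nelder-Mead",options=dict(initial_simplex=[[c[0],c[1],a],[c[0]+8,c[1],a],[c[0],c[1]+8,a],[c[0],c[1],a+.15]],xatol=.02,fatol=1e-4))
        if best is None or r.fun<best.fun: best=r
    return best.x,best.fun
def near(dets,uv):
    return min(dets,key=lambda d:np.hypot(*(np.array(d["xy"])-uv)))["mask"]
E
python3 - <<'E'
from station import env
from h import *
t=env.read_camera("top"); s=env.read_camera("side")
tg={"notch_tray_grip":((313,155),(287,186)),"base_tray":((179,200),(220,286)),"side_tray_grip":((454,216),(406,154))}
vis=t["frame"].copy(); vs=s["frame"].copy()
for n,(a,b) in tg.items():
    mt=near(env.trace(n,t),a); ms=near(env.trace(n,s),b)
    for lab,o in(("top",[(t,mt)]),("side",[(s,ms)]),("both",[(t,mt),(s,ms)])):
        if n=="side_tray_grip" and lab!="top": continue
        v,e=fit(o,n); print(n,lab,np.round(v[:2],1),round(np.degrees(v[2]),1),round(e,3))
    for p,im in((t,vis),(s,vs)):
        cn,_=cv2.findContours((render(p,n,v)>.5).astype(np.uint8),0,2); cv2.drawContours(im,cn,-1,(0,255,0),1)
z=lambda im,x,y,w,h:cv2.resize(im[y:y+h,x:x+w],None,fx=4,fy=4,interpolation=cv2.INTER_CUBIC)
a=np.hstack([z(t["frame"],275,110,80,75),z(t["frame"],415,180,80,75)])
b=np.hstack([z(vis,275,110,80,75),z(vis,140,165,80,75)])
cv2.imwrite("pics/crop1.png",np.vstack([a,b])); print(env.state()["time_s"])
E
```

```text
notch_tray_grip top [ 6.021e+02 -6.000e-01] -9.3 0.036
notch_tray_grip side [602.6  -2.1] -9.1 0.061
notch_tray_grip both [602.1  -0.8] -9.5 0.102
base_tray top [471.8 299.5] -25.6 0.029
base_tray side [471.9 299.8] -25.4 0.03
base_tray both [471.5 299.8] -25.5 0.059
side_tray_grip top [ 458.2 -324. ] 4.2 0.03
0.8
```

View pics/crop1.png

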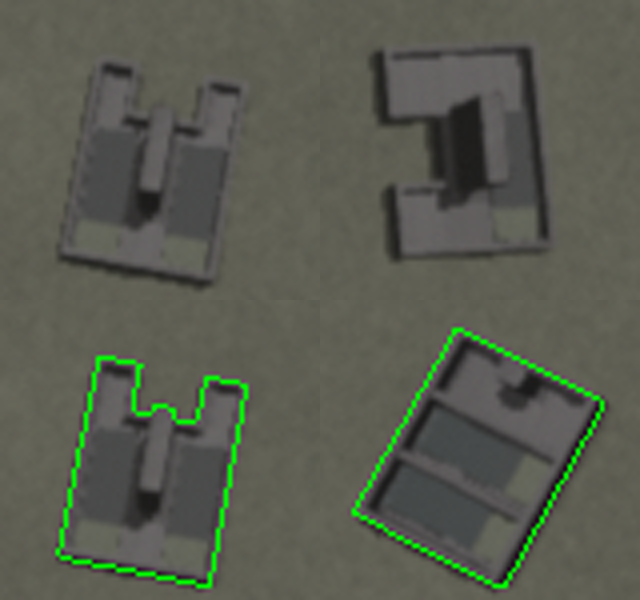

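The crop confirms it: the grey tray at (313,155) has its notch in the short end (far +x), and the one at (454,216) has it in the long side. The fitted outlines match the images and both cameras agree, so I pick now.

```bash
cat >> h.py <<'E'
def att(yaw,s):
    x=s*np.array([-np.sin(yaw),np.cos(yaw),0]); z=np.array([0,0,-1.]); return np.c_[x,np.cross(z,x),z]
E
python3 - <<'E'
from station import env
from h import *
T=(602.2,-0.8,np.radians(-9.4)); B=(471.7,299.7,np.radians(-25.5))
for s in(1,-1):
    for P in(T,B):
        q=env.inverse_kinematics([P[0],P[1],212],att(P[2],s)); print(s,None if q is None else np.round(q,0))
s=min((1,-1),key=lambda s:(lambda q:1e3 if q is None else abs(q[5]))(env.inverse_kinematics([T[0],T[1],212],att(T[2],s))))
print("s",s); R=att(T[2],s)
env.grip(60)
env.move_pose([T[0],T[1],330],R)
hit=env.line_to([T[0],T[1],212],R,rate=100,max_force=15)
w=env.grip(0,35); st=env.state(); print(hit,st["grip_width"],np.round(st["wrist_force"],1),np.round(st["tool_pos"],1),st["time_s"])
hit=env.line_to([T[0],T[1],272],R,rate=60)
p=env.read_camera("side"); t=env.read_camera("top"); st=env.state(); print(st["grip_width"],np.round(st["wrist_force"],1),np.round(st["wrist_torque"],2),st["time_s"])
z=lambda im,x,y,w,h:cv2.resize(im[y:y+h,x:x+w],None,fx=3,fy=3,interpolation=cv2.INTER_CUBIC)
cv2.imwrite("pics/lift.png",np.hstack([z(p["frame"],220,100,130,130),z(t["frame"],250,80,130,130)]))
E
```

```text
1 [ -1.  -1. 121. 196.  32.  76.]
1 None
-1 [ -4.  25.  91.  13. 154. 102.]
-1 [ 21.  15. 103.  66. 127. 143.]
s 1
False 0.33938626832198593 [ 0.9 -0.3  0.4] [602.2  -0.8 212. ] 6.9333
0.34680570699235586 [-0.1  0.1  0.3] [0.11 0.43 0.01] 8.1833
```

View pics/lift.png

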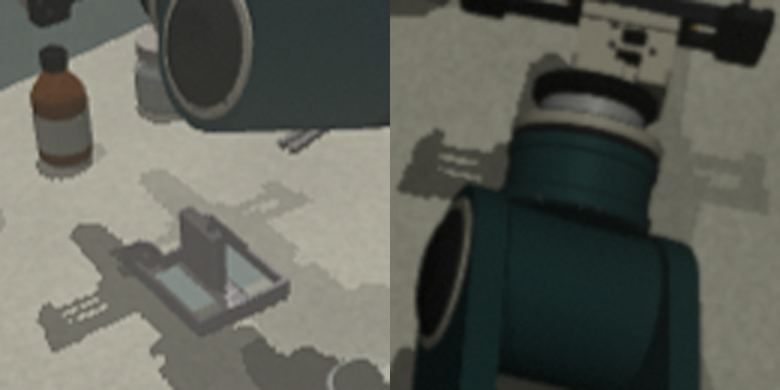

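The gripper is lying horizontal: I took tool z as the approach axis, but y is along the fingers. It closed on air above the tray, and the tray appears untouched. I'll raise it, fix the frame, and re-check the tray's pose before picking.

```bash
sed -i 's/.*z=np.array(\[0,0,-1.\]); return.*/    x=s*np.array([-np.sin(yaw),np.cos(yaw),0]); y=np.array([0,0,-1.]); return np.c_[x,y,np.cross(x,y)]/' h.py
python3 - <<'E'
from station import env
from h import *
T=(602.2,-0.8,np.radians(-9.4)); B=(471.7,299.7,np.radians(-25.5))
env.line_to([560,-0.8,400],rate=200)
Q={}
for s in(1,-1):
    for P in(T,B):
        q=env.inverse_kinematics([P[0],P[1],212],att(P[2],s)); print(s,None if q is None else np.round(q,0))
env.movej([-69.488,6.646,82.598,0,90.757,-2.166])
st=env.state(); print(np.round(st["orientation"],2).tolist(),st["time_s"])
for s in(1,-1):
    for P in(T,B):
        q=env.inverse_kinematics([P[0],P[1],212],att(P[2],s)); print(s,None if q is None else np.round(q,0))
t=env.read_camera("top"); p=env.read_camera("side")
mt=near(env.trace("notch_tray_grip",t),(313,155)); ms=near(env.trace("notch_tray_grip",p),(287,186))
for o in([(t,mt)],[(t,mt),(p,ms)]):
    v,e=fit(o,"notch_tray_grip",angs=[-25,-10,5]);print(np.round(v[:2],1),np.degrees(v[2]),e)
print(env.state()["time_s"])
E
```

```text
1 [ -3.   5. 103.  -0.  72. -83.]
1 [ 30.  -1. 109.  -0.  72. -35.]
-1 [ -3.   5. 103.  -0.  72.  97.]
-1 [ 30.  -1. 109.  -0.  72. 145.]
[[0.39, 0.0, 0.92], [-0.92, 0.0, 0.39], [0.0, -1.0, 0.0]] 12.3
1 [ -3.   5. 103.  -0.  72. -83.]
1 [ 30.  -1. 109.  -0.  72. -35.]
-1 [ -3.   5. 103.  -0.  72.  97.]
-1 [ 30.  -1. 109.  -0.  72. 145.]
[601.3  -1. ] -8.714049750540411 0.05716770706036485
[602.   -1.2] -8.740461295807572 0.10522465062548972
12.5
```

The tray is unmoved, and the start orientation confirms that y is the approach axis. Picking again with the corrected frame.

```bash
python3 - <<'E'
from station import env
from h import *
T=(602.0,-1.0,np.radians(-9.2)); R=att(T[2],1)
env.grip(60)
env.move_pose([T[0],T[1],300],R)
hit=env.line_to([T[0],T[1],212],R,rate=100,max_force=15)
env.grip(0,35); st=env.state(); print(hit,st["grip_width"],np.round(st["wrist_force"],1),np.round(st["tool_pos"],1),st["time_s"])
if not hit and 12<st["grip_width"]<16: env.line_to([T[0],T[1],272],R,rate=70)
p=env.read_camera("side"); t=env.read_camera("top"); st=env.state(); print(st["grip_width"],np.round(st["wrist_force"],1),np.round(st["wrist_torque"],2),st["time_s"])
ms=near(env.trace("notch_tray_grip",p),(287,170)); print(ms.sum())
z=lambda im,x,y,w,h:cv2.resize(im[y:y+h,x:x+w],None,fx=3,fy=3,interpolation=cv2.INTER_CUBIC)
cv2.imwrite("pics/lift2.png",np.hstack([z(p["frame"],220,100,130,130),z(t["frame"],250,80,130,130)]))
E
```

```text
False 14.190437689730718 [-0.9  0.9  0.7] [602.  -1. 212.] 17.9333
13.556559904681617 [-0.5  0.  -3.1] [ 0.08 -0.12  0.03] 19.0417
1167
```

View pics/lift2.png

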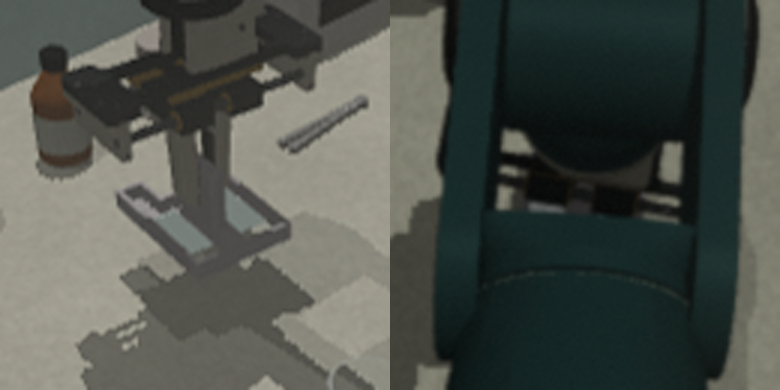

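The tray is lifted level at the handle (grip 13.6 mm, weight about 3 N). Now I carry it level to a hover just above the key.

```bash
python3 - <<'E'
from station import env
from h import *
B=(471.7,299.7,np.radians(-25.5)); R=att(B[2],1)
env.line_to([602,-1,290],rate=80)
env.line_to([B[0],B[1],290],R,rate=130)
env.line_to([B[0],B[1],264],R,rate=60)
st=env.state(); print(st["grip_width"],np.round(st["wrist_force"],1),np.round(st["wrist_torque"],2),np.round(st["tool_pos"],1),st["time_s"])
p=env.read_camera("side"); t=env.read_camera("top")
for im,c in((p,p["frame"]),(t,t["frame"])):
    cn,_=cv2.findContours((render(im,"notch_tray_grip",B,52)>.5).astype(np.uint8),0,2); cv2.drawContours(c,cn,-1,(0,255,0),1)
z=lambda im,x,y,w,h:cv2.resize(im[y:y+h,x:x+w],None,fx=3,fy=3,interpolation=cv2.INTER_CUBIC)
cv2.imwrite("pics/hover.png",np.hstack([z(p["frame"],155,205,130,130),z(t["frame"],115,140,130,130)]))
E
```

```text
13.999722442510615 [-0.2  0.3 -2.7] [-0.01 -0.13 -0.03] [471.7 299.7 263.9] 22.725
```

View pics/hover.png

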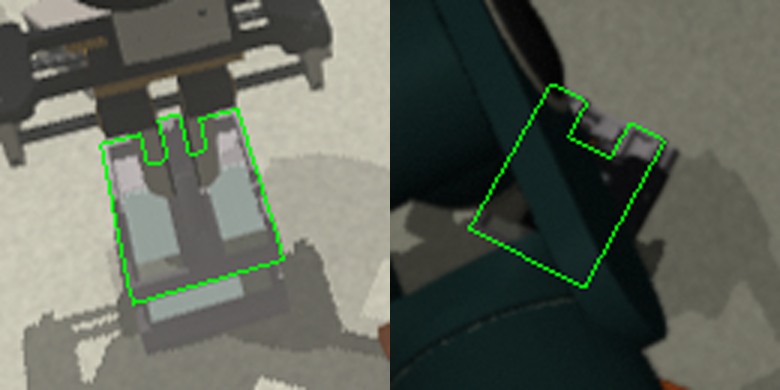

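In the side crop the held tray matches the predicted outline at the hover height to about a pixel, with the notch facing the key. Lowering until contact.

```bash
python3 - <<'E'
from station import env
from h import *
B=(471.7,299.7,np.radians(-25.5)); R=att(B[2],1)
hit=env.line_to([B[0],B[1],233],R,rate=30,max_force=8)
st=env.state(); print(hit,np.round(st["wrist_force"],1),np.round(st["wrist_torque"],2),np.round(st["tool_pos"],1),st["time_s"])
if st["tool_pos"][2]<239:
    env.grip(40); env.line_to([B[0],B[1],300],R,rate=120)
    env.move_pose([430,-120,400],att(0,1)); 
    p=env.read_camera("side"); t=env.read_camera("top")
    tr=lambda pic,uv:near(env.trace("notch_tray_grip",pic),uv)
    mt=tr(t,(180,200)); ms=tr(p,(220,280))
    for o in([(t,mt)],[(p,ms)],[(t,mt),(p,ms)]):
        v,e=fit(o,"notch_tray_grip",z0=24,angs=[-40,-25,-10]);print(np.round(v[:2],1),np.degrees(v[2]),e)
    z=lambda im,x,y,w,h:cv2.resize(im[y:y+h,x:x+w],None,fx=3,fy=3,interpolation=cv2.INTER_CUBIC)
    cv2.imwrite("pics/placed.png",np.hstack([z(p["frame"],155,205,130,130),z(t["frame"],115,140,130,130)]))
print(env.state()["time_s"])
E
```

```text
True [-1.8 -0.6  5. ] [-0.06  0.01  0.02] [471.6 299.6 235.9] 23.6917
[470.6 298.6] -25.26936744652464 0.0401919104911686
[471.  298.8] -25.71932728114024 0.03451407811080835
[471.1 298.7] -25.784593118707555 0.07637088900010366
26.825
```

View pics/placed.png

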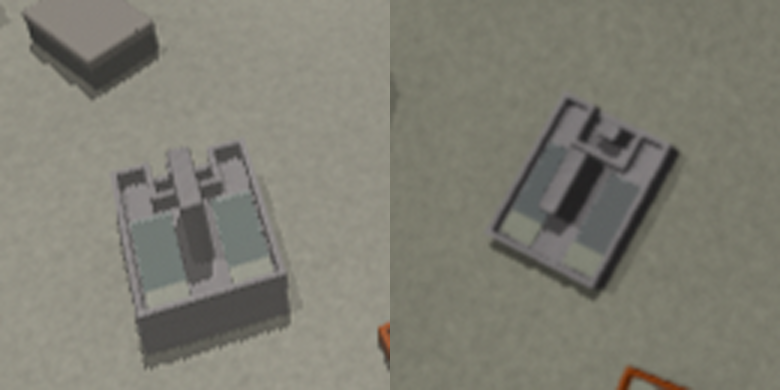

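The tray touched down at TCP z 235.9 (236 expected). The fitted pose is about 1 mm and 0.3° from the base's, the walls look flush, and the key stands in the notch. Handing in.

```bash
python3 -c "
from station import env
env.job_done(); print(env.state()['time_s'])"
```

```text
the job is handed in; nothing more can be done
the job is handed in; nothing more can be done
```

The grey slide tray with its notch in the short end is stacked on the base tray, notch over the key, and the job is handed in. The clock read 26.8 s just before that, against the 43 s limit. `job_done` gave no verdict.

- **Seating:** contact came at TCP z 235.9 mm, where 236 was expected for a tray sitting fully down.
- **Alignment:** after release, fits in both cameras put the tray within about 1.2 mm and 0.3° of the base. That is roughly the measurement noise. The last picture shows the walls flush, the key in the notch and the slides still in place.
- **Level on the way:** the grip and weight readings stayed steady, and at the hover the tray matched its predicted level outline to about a pixel.
- **First reach went wrong:** I misread the tool axes, so the gripper came in horizontal and closed on air above the tray. I backed off and corrected the frame. A new fit put the tray in the same place to within about 1 mm and 1°, so it had not been disturbed, and the second pick worked.
- **Other trays:** I did not reach for the tray with the long-side notch or the orange one. I took no final measurement to confirm that they had stayed put.

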